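Run a rosette blank along the fence into its pocket and close the turn-button

ROBOT

A 6-joint arm with a two-finger parallel gripper is mounted at the origin on the work surface. World frame = base frame: x ahead of the robot, y to its left, z up, the work surface at z = 0. Lengths are in m, angles in rad, forces in N, time in s.
With the tool pointing down it reaches from about 0.35 to 0.975 m from the base axis. Payload 4.9 kg.
Tool frame: the origin (TCP) lies midway between the tips of the shut fingers; the grasp point (between the pads) lies 19 mm behind it (manip.hold_point_z is the distance from the TCP to the grasp point, in m); z points along the fingers, y is the line along which they close (so a half turn about z gives the same grasp; the last joint's range is limited). The gripper opens to 85 mm and grips with 20 to 120 N. Pads are 22 mm wide; open, the fingers measure 114 mm over their backs; the gripper's body (76 mm by 85 mm) begins 54 mm behind the grasp point. The pads swing forward as they close: fully open they stand 13 mm farther back than shut.
Start: joints at [-1.422, 0.053, 1.613, -0, 1.476, -0.119], TCP at [0.165, -0.603, 0.231] pointing down, gripper open.
Joint ranges: [-3.01, 3.01], [-1.01, 2.22], [0.06, 2.58], [-1.02, 4.17], [0.09, 2.62], [-3.14, 3.14]. Speed limits (rad/s): [2.57, 2.57, 3.14, 3.14, 3.14, 3.14].

INTERFACE

Orientations are given as a unit quaternion [w, x, y, z].
In Python, from plant import manip gives the robot as it stands. The module is installed in compiled form; this text tells all that it offers.
- The arm moves only by the shell command python3 -m jog 'ROWS' [OPENING]. ROWS is JSON, one flat list of numbers, 6 for each row, row after row: the shift along the tool's x, y, z in units of 0.1 m (1.0 is 0.1 m), then the turn, a rotation vector about the tool's x, y, z in units of 180 degrees (1.0 is 180 degrees). A call has 1 to 8 rows; each row is the pose to reach, as a shift and turn from the pose commanded when the call began, along the tool's axes at that moment, turning the shorter way round; what a row does not reach only later rows make up. A row lasts 1/8 s, in which the tool goes at most 62.5 mm and 10.7 degrees, less where a joint would pass 70% of its speed; a pose out of reach is approached as far as the arm can. A call with a number of a shift or a turn outside -1 to 1 is refused whole. A call with a gripper value outside its range is refused whole. OPENING is the finger opening in mm, from 0 to 85.4, set as the call begins (- or left out, the last holds). The fingers move at their own pace and stop on an object; the grip force is fixed at half the most. Time passes only in rows, so rows that repeat a pose let the fingers close. It gives the time, the measured TCP pose, the force, the opening and the grip force at its end, in the units of the state.
- manip.state(): the state, without advancing time (a new reading comes with each control period).
- manip.grab_frame(name): name is "scene" or "top" or "wrist"; returns a dict with "img" (400x640x3 uint8, blue, green, red), "z_map" (400x640 float32, m along the optical axis (not along the pixel's ray), 0 where there is no reading), "fx", "fy", "cx", "cy" (pixels), "distortion" ([k1, k2, p1, p2, k3] as OpenCV has them; the pictures are not rectified), "xyz" and "attitude" of the camera in the world; the wrist camera has in their place "T_tool_cam" (4x4, takes a point from camera to tool coordinates, whose origin is the TCP and whose axes are the flange's). Camera axes: x right, y up, looking along -z (the intrinsics and any distortion apply to the point x, -y, -z); pixel columns grow to the right and rows downward; lengths in m; the calibration is good to about 2 mm. A picture is of the moment at which its call begins: read the wrist's pose just before it.
- manip.job_done(): hands the job in; it is judged then, once.
The state is a dict: "time": time; "joint_pos": joint angles; "joint_vel": joint speeds; "joint_efforts": joint torques, N m; "tool_pos": TCP position; "tool_rot": TCP orientation; "contact_force": force on the tool from outside, world axes, zero at the start; "ft_torque": the same for the moment, N m; "gripper_width": opening from 0.0 (shut) to 1.0 (fully open); "grasp_force": force on a finger pad.
Only numpy, scipy, OpenCV 4.12 (cv2) and the standard library are available. Lean on these libraries where they do the work, as an engineer would, in place of code of your own. Each camera call takes 0.05 s, during which the arm holds its last target. There are 200 camera calls.

TASK

On the carver's holding board, press the square rosette blank up against the long fence with the fingertips, slide it along the fence until it is fully home in the corner pocket, against the end stop, and then push the wooden turn-button round, as far as it goes, so that it stands across behind the blank. Do all of it by touch alone: the blank is never picked up or tipped but stays flat on the board and is run in along the fence, and the tools and the round carving lying about stay where they are.

Things in the scene. Friction and masses are not known exactly. Their poses are not given: they have to be found in the camera images.
- blank: The loose workpiece: a light-wood square rosette blank, about 50 g: a base 70 x 70 mm and 14 mm thick with a round flat-topped boss 44 mm across and 10 mm high on its middle (24 mm high in all; pencil lines cross on the boss). Origin at the centre of its underside, z up; its sides run along its x and y. Starts near the end of the board away from the pocket, up to 0.5 rad askew.
- board: The holding board, fixed to the bench: dark-faced plywood 240 mm (x) by 340 mm (y), 18 mm thick; origin at the centre of its underside, so its top is at z = 18 mm. Its x points away from the robot, give or take a yaw of up to 0.3 rad. Fence, end stop and keeper on its top form the corner pocket, 75 mm wide for the 70 mm blank and open towards board -y. Waxed: wood slides on it easily (friction about 0.3).
- fence (a point): The long fence: a wooden strip 20 mm high and 25 mm thick along the board's far edge, from board y = -170 to +160 mm, its face (towards the robot) at board x = +85 mm. The point is on that face's lower edge, at board y = 0; axes as the board's.
- end_stop (a point): The end stop: a strip 20 mm high and 25 mm thick at the board's +y (left) end, its face at board y = +135 mm, from board x = -13 to +85 mm. The point is on that face's lower edge, at board x = +50 mm; axes as the board's.
- keeper (a point): The keeper: a lower strip, 14 mm high, that closes the pocket on the robot's side: from board x = -14 to +10 mm and y = +85 to +135 mm. The point is at the pocket's mouth: the bottom of its corner at board x = +10, y = +85 mm; axes as the board's.
- pocket (a point): Where the centre of the blank's underside is when the blank is home: on the board's top at board x = +50 mm, y = +100 mm; axes as the board's (x towards the fence, y along the fence into the end stop).
- button_pivot (a point): The screw on which the turn-button turns, half-way up the button: at board x = -4 mm, y = +52 mm, 7 mm above the board's top, on the near side of the blank's way along the fence.
- button_nose (a point): The tip of the turn-button's long end, 50 mm from the pivot, half-way up. The button is a plain wooden bar with round ends, 20 mm wide, 12 mm thick, lying 1 mm above the board's top (so from 1 to 13 mm above it); its short end reaches 18 mm past the pivot.
- turn_button (a joint): Angle of the turn-button (rad), growing anticlockwise seen from above. 0: it lies along the fence's direction, its nose pointing away from the pocket (board -y), beside the blank's way. 1.571, its stop: its nose points at the fence (board +x), across the way, about 3 mm behind the blank when that is home. It starts open, between -0.5 and 0. It stays where it is left; about 1 N at the nose turns it.
- gouge_a: Bystander: a gouge, 230 mm long, 26 mm thick, lying on the bench beyond the fence. Origin at the middle of its handle, underside; its x runs to the blade.
- gouge_b: Bystander: a gouge, 240 mm long, 28 mm thick, on the bench left of the board. Origin and x as the other gouge.
- gouge_c: Bystander: a gouge, 220 mm long, 24 mm thick, on the bench right of the board. Origin and x as the other gouge.
- knife: Bystander: a small carving knife, 150 mm long, 20 mm wide, 18 mm high, on the bench between the robot and the board. Origin at the middle of its handle, underside; its x runs to the blade.
- patera: Bystander: a finished round carving, 54 mm across and 16 mm high, lying on the board's near left corner. Origin at the centre of its underside.
- brush: Bystander: a bench brush, 45 mm wide and 42 mm high, on the right of the bench. Origin under the middle of its bristles; its handle runs 200 mm to its -x.
- oilstone: Bystander: an oilstone in a wooden holder, 115 x 46 mm, 28 mm high, on the left of the bench. Origin at the centre of its underside.
Things that resemble listed ones, but are neither listed nor needed, are in the scene too. What is shaped like the blank but red is not meant.

How it is judged:
On the way, in this order (a step that is already met when the one before it is completed fails the run):
1. the blank is pressed square against the long fence (gap under 4 mm) while its centre is still more than 80 mm short of home (x of blank in the frame of pocket above -0.004 m and y of blank in the frame of pocket below -0.08 m and (angle between the x axis of blank and the x axis of board, either way round below 0.08 rad or angle between the x axis of blank and the y axis of board, either way round below 0.08 rad)), for 0.1 s.
2. the blank is home in the pocket, within 4 mm of the fence and of the end stop (x of blank in the frame of pocket between -0.004 and 0.003 m and y of blank in the frame of pocket between -0.004 and 0.003 m and (angle between the x axis of blank and the x axis of board, either way round below 0.08 rad or angle between the x axis of blank and the y axis of board, either way round below 0.08 rad)), for 0.2 s.
3. the turn-button is turned across behind the blank, to within 0.12 rad of its stop (value of joint turn_button above 1.45 rad), for 0.2 s.
At the end, for the whole second after the job is handed in: The blank lies flat and still in the pocket, within 4 mm of the fence and of the end stop and square to them within 0.08 rad, and the turn-button stands across behind it, within 0.12 rad of its stop (1.571) (all of step 2 and z of blank in the frame of pocket below 0.003 m and angle between blank's own z axis and vertical below 0.05 rad and value of joint turn_button above 1.45 rad and linear speed of blank below 0.01 m/s and velocity of joint turn_button below 0.05 rad/s); the robot touches nothing.
It fails at once if the blank is lifted more than 7 mm off the board or tipped by more than 0.2 rad (z of blank in the frame of pocket above 0.007 m or z of blank in the frame of pocket below -0.006 m or angle between blank's own z axis and vertical above 0.2 rad).
It fails at once if in the last 100 mm of its way the blank is more than 15 mm off the fence (not run in along it) (y of blank in the frame of pocket above -0.1 m and x of blank in the frame of pocket below -0.015 m).
It fails at once if a bystander is shifted by more than 30 mm (distance of any of gouge_a, gouge_b, gouge_c, knife, patera, brush, oilstone from where it was at the start of the episode above 0.03 m).
It also fails if it takes over 58 s, if anything falls off the work surface, if the arm or the gripper's body presses on something with over 40 N, if the wrist force passes 120 N, or if a joint passes its speed limit or range.

## Working session

There is one attempt and no reset: what is moved stays moved. The work goes in short steps, Python scripts to look and compute and a shell command to move; the robot and the scene stay as the last step left them, time stands still between calls to the robot, and variables do not carry over. Pictures are saved under pics/ and viewed, at most 10 in all, crops included, and the job is handed in when it is done.

```bash
mkdir -p pics
cat > h.py <<'E'
import numpy as np, cv2
from scipy.spatial.transform import Rotation as R
from plant import manip
def rot(q): return R.from_quat([q[1],q[2],q[3],q[0]]).as_matrix()
def grab(n):
    s=manip.state(); f=manip.grab_frame(n)
    if n=="wrist":
        T=np.eye(4);T[:3,:3]=rot(s["tool_rot"]);T[:3,3]=s["tool_pos"];f["M"]=T@np.array(f["T_tool_cam"])
    else:
        T=np.eye(4);T[:3,:3]=rot(f["attitude"]);T[:3,3]=f["xyz"];f["M"]=T
    return f
def K(f): return np.array([[f["fx"],0,f["cx"]],[0,f["fy"],f["cy"]],[0,0,1.]])
def cast(f,px,z):
    p=cv2.undistortPoints(np.array(px,float).reshape(-1,1,2),K(f),np.array(f["distortion"],float))[:,0]
    d=np.c_[p[:,0],-p[:,1],-np.ones(len(p))]@f["M"][:3,:3].T
    o=f["M"][:3,3]; return o+d*((z-o[2])/d[:,2])[:,None]
def proj(f,P):
    c=(np.array(P,float).reshape(-1,3)-f["M"][:3,3])@f["M"][:3,:3]
    return cv2.projectPoints(c*[1,-1,-1],np.zeros(3),np.zeros(3),K(f),np.array(f["distortion"],float))[0][:,0]
E
python3 - <<'E'
from h import *
for n in("top","scene"):
    f=grab(n);cv2.imwrite(f"pics/{n}0.png",f["img"]);print(n,f["M"].round(3).tolist(),f["fx"],f["distortion"])
print(manip.state())
E
```

```text
top [[0.015, 0.997, -0.079, 0.473], [-1.0, 0.016, 0.003, -0.004], [0.004, 0.079, 0.997, 1.13], [0.0, 0.0, 0.0, 1.0]] 364.13890320354824 [0.01303948 0.         0.         0.         0.        ]
scene [[-0.339, -0.648, 0.682, 1.333], [0.941, -0.24, 0.24, 0.26], [0.008, 0.723, 0.691, 0.842], [0.0, 0.0, 0.0, 1.0]] 431.0371507775777 [-0.10941017  0.          0.          0.          0.        ]
{'time': 0.1, 'joint_pos': array([-1.42199903e+00,  5.33100478e-02,  1.61418224e+00,  6.61506435e-06,
        1.47604837e+00, -1.19012489e-01]), 'joint_vel': array([ 0.00182517, -0.00112524, -0.00222516,  0.00065446,  0.00103935,
        0.00228452]), 'joint_efforts': array([ 7.80731552e-04, -3.94904459e+01, -3.71361458e+01, -9.56718804e-05,
        3.95971758e-03, -1.00397975e-05]), 'tool_pos': array([ 0.16529437, -0.60213655,  0.23015882]), 'tool_rot': array([-9.73939992e-04,  9.91047700e-01,  1.33504713e-01, -1.12126264e-05]), 'contact_force': array([-0.3421631 ,  0.04493798, -0.53628929]), 'ft_torque': array([ 0.02056506, -0.0086747 ,  0.01941876]), 'grasp_force': 0.0, 'gripper_width': 1.0012886154626877}
```

View pics/top0.png

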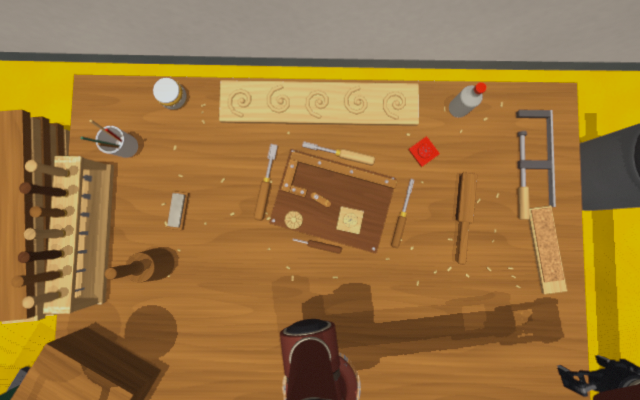

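View pics/scene0.png

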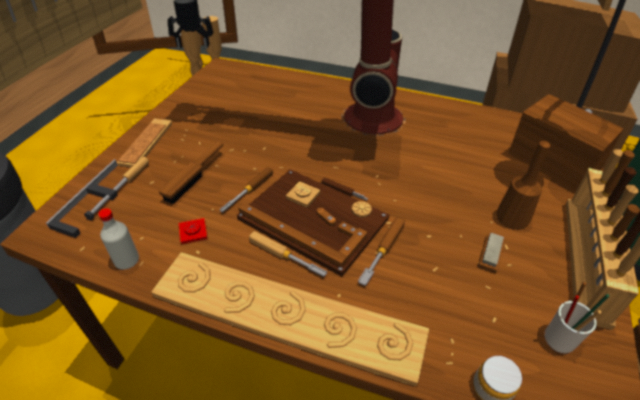

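The candidates are the light square blank at top-view (350,220), the red look-alike at (424,151), which is ruled out, and the round patera at (293,220). The board spans about (270–395, 150–250). I'll check this in a close crop and measure.

Run:
```python
from h import *
f=grab("top");im=f["img"]
c=im[140:260,255:410];cv2.imwrite("pics/crop.png",cv2.resize(c,None,fx=5,fy=5,interpolation=cv2.INTER_CUBIC))
hsv=cv2.cvtColor(im,cv2.COLOR_BGR2HSV)
for p in [(340,215),(338,235),(300,190),(321,199),(340,165),(293,220),(330,240),(250,240),(345,228)]: print(p,hsv[p[1],p[0]],f["z_map"][p[1],p[0]])
z=f["z_map"]
```

```text
(340, 215) [ 21 110 209] 1.0950588
(338, 235) [ 12 167 125] 1.1050689
(300, 190) [ 15 143 180] 1.098661
(321, 199) [ 16 172 178] 1.10217
(340, 165) [ 16 170 168] 1.1018108
(293, 220) [ 25  95 211] 1.0916133
(330, 240) [ 14 171 145] 1.1068305
(250, 240) [ 16 171 161] 1.1164508
(345, 228) [ 20 115 212] 1.0910457
```

View pics/crop.png

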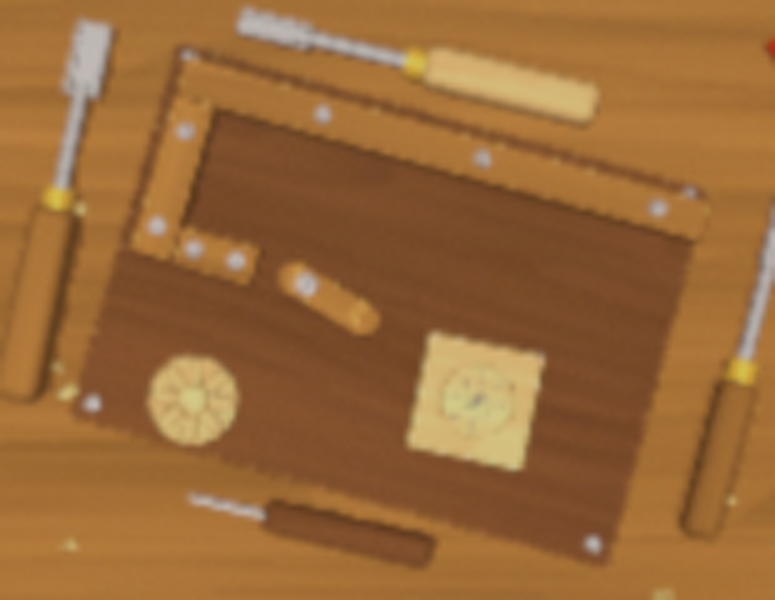

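```bash
cat >> h.py <<'E'
def crop(p): return (np.array(p,float)+.5)/5-.5+[255,140]
E
python3 - <<'E'
from h import *
f=grab("top")
g=lambda p,z: cast(f,crop(p),z)[:,:2]
b=g([(428,333),(545,353),(523,470),(407,448)],.032);print("blank",b.round(4).tolist(),b.mean(0));
e=[b[i]-b[i-1] for i in range(4)];print([np.linalg.norm(x).round(4) for x in e],[np.degrees(np.arctan2(x[1],x[0])).round(1)%90 for x in e])
fe=g([(218,112),(692,240),(187,50),(708,190)],.038);print("fence",fe.round(4).tolist());d=fe[0]-fe[1];print(np.linalg.norm(d),np.arctan2(-d[0],d[1]))
d=fe[2]-fe[3];print(np.linalg.norm(d),np.arctan2(-d[0],d[1]))
print("pivot,nose",g([(307,285),(374,327)],.031).round(4).tolist())
print("boardnear",g([(607,567),(72,412)],.018).round(4).tolist(), "keeper",g([(250,285),(258,245)],.032).round(4).tolist())
E
```

```text
blank [[0.5424, -0.0496], [0.5314, -0.1204], [0.4609, -0.1077], [0.4729, -0.0379]] [ 0.50189138 -0.07889411]
[np.float64(0.0704), np.float64(0.0716), np.float64(0.0717), np.float64(0.0709)] [np.float64(80.4), np.float64(81.2), np.float64(79.80000000000001), np.float64(80.2)]
fence [[0.6742, 0.0796], [0.6007, -0.208], [0.712, 0.0992], [0.6313, -0.2176]]
0.2968061507459116 -0.25025854300960404
0.3269521497106936 -0.2494777231321209
pivot,nose [[0.5704, 0.024], [0.5456, -0.017]]
boardnear [[0.403, -0.1604], [0.4917, 0.166]] keeper [[0.5698, 0.0585], [0.5942, 0.0541]]
```

```bash
m="python3 -m jog"
python3 -m jog '[0.5,-0.5,0,0,0,0, 0.95,-1,0,0,0,0, 0.95,-1,0,0,0,0]' 40
python3 -m jog '[0.5,-0.5,0,0,0,0, 0.95,-1,0,0,0,0, 0.95,-1,0,0,0,0]'
python3 -m jog '[0.5,-0.5,0,0,0,0, 0.95,-1,0,0,0,0, 0.95,-1,0,0,0,0]'
python3 -m jog '[0.5,-0.5,0,0,0,0.055, 0.95,-1,0,0,0,0.11, 0.95,-1,0,0,0,0.164, 0.95,-1,0,0,0,0.164, 0.95,-1,0,0,0,0.164]'
python3 - <<'E'
from h import *
f=grab("wrist");cv2.imwrite("pics/w1.png",f["img"]);s=manip.state();print(s["tool_pos"],rot(s["tool_rot"]).round(3),f["M"].round(3))
E
```

```text
time: 0.57
tool_pos: [0.2317, -0.4784, 0.2308]
tool_rot: [-0.0, 0.991, 0.135, 0.0]
contact_force: [0.3, 0.9, -0.7]
gripper_width: 0.472
grasp_force: 0.0
time: 0.95
tool_pos: [0.2967, -0.3577, 0.2314]
tool_rot: [0.0, 0.991, 0.135, 0.0]
contact_force: [-0.4, 0.1, -0.4]
gripper_width: 0.467
grasp_force: 0.0
time: 1.32
tool_pos: [0.3618, -0.2366, 0.2315]
tool_rot: [0.0, 0.991, 0.135, 0.0]
contact_force: [-0.5, -0.7, -0.9]
gripper_width: 0.463
grasp_force: 0.0
time: 1.95
tool_pos: [0.4259, -0.1177, 0.2313]
tool_rot: [0.0, 0.992, -0.123, -0.0]
contact_force: [-0.5, -0.4, -0.0]
gripper_width: 0.469
grasp_force: 0.0
[ 0.4258055  -0.11782621  0.2312808 ] [[ 0.969 -0.246 -0.   ]
 [-0.246 -0.969 -0.001]
 [-0.     0.001 -1.   ]] [[-0.246  0.935  0.257  0.491]
 [-0.969 -0.237 -0.065 -0.135]
 [ 0.    -0.265  0.964  0.375]
 [ 0.     0.     0.     1.   ]]
```

View pics/w1.png

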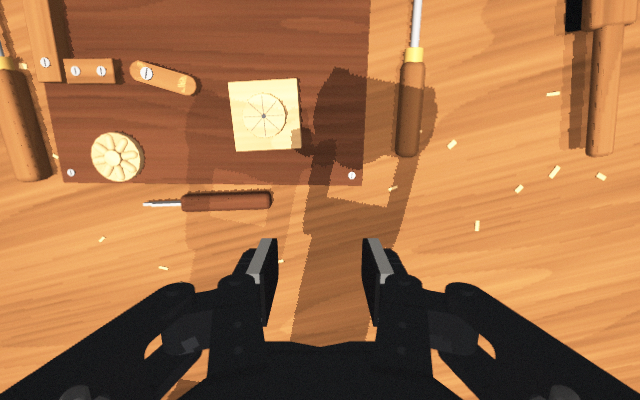

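The blank sits at corners (228,82),(298,78),(302,149),(235,152). The button pivot is at (147,73) with its nose at about (198,88), and the board's near edge runs (62,182)–(361,185).

```bash
cat >> h.py <<'E'
def board(o,psi):
    c,s=np.cos(psi),np.sin(psi); A=np.array([[c,-s],[s,c]])
    return lambda p:(np.atleast_2d(p)[:,:2]-o)@A, lambda b: np.atleast_2d(b)@A.T+o
E
python3 - <<'E'
from h import *
f=grab("wrist")
g=lambda p,z: cast(f,p,z)[:,:2]
b=g([(228,82),(298,78),(302,149),(235,152)],.032);print("blank",b.mean(0))
near=g([(62,182),(361,185)],.018);d=near[0]-near[1];print("near",near.round(4).tolist(),np.linalg.norm(d),np.arctan2(-d[0],d[1]))
pk=g([(147,73)],.031);k=g([(117,59)],.032);print(pk,k)
psi=-.25
A=np.array([[np.cos(psi),-np.sin(psi)],[np.sin(psi),np.cos(psi)]])
for n,q,l in(("piv",pk,(-.004,.052)),("keep",k,(.010,.085)),("nr",near[1:],(-.12,-.17)),("nl",near[:1],(-.12,.17))): print(n,(q[0]-A@np.array(l)).round(4))
w,_=board(np.array([.561,-.027]),psi)
print("blank in board",w(b).round(4).tolist(),w(b.mean(0)), "nose",w(g([(198,89)],.031)))
print(w(manip.state()["tool_pos"]))
E
```

```text
blank [ 0.49900725 -0.08038357]
near [[0.4878, 0.1685], [0.4002, -0.1609]] 0.3409385074728228 -0.25990849093128043
[[0.56913723 0.02328936]] [[0.58872859 0.04693617]]
piv [ 0.5601 -0.0281]
keep [ 0.558  -0.0329]
nr [ 0.5585 -0.0259]
nl [ 0.562  -0.0259]
blank in board [[-0.0135, -0.0305], [-0.0097, -0.1009], [-0.0805, -0.104], [-0.0837, -0.0329]] [[-0.04685824 -0.06706125]] nose [[-0.0200293   0.00075142]]
[[-0.10857847 -0.12142923]]
```

```bash
python3 -m jog '[0,-0.55,0.5,0,0,0, 0,-0.55,1,0,0,0, 0,-0.55,1,0,0,0]'
python3 -m jog '[0,0,0.5,0,0,0, 0,0,0.9,0,0,0, 0,0,1,0,0,0, 0,0,1,0,0,0]'
python3 -m jog '[0,0,0.1,0,0,0, 0,0,0.1,0,0,0]'
python3 -m jog '[0.2,0,0,0,0,0, 0.4,0,0,0,0,0, 0.6,0,0,0,0,0, 0.8,0,0,0,0,0, 0.8,0,0,0,0,0]'
python3 - <<'E'
from h import *
f=grab("wrist");cv2.imwrite("pics/w2.png",f["img"]);s=manip.state();w,_=board(np.array([.56,-.028]),-.25);print(w(s["tool_pos"]),s["tool_pos"])
E
```

```text
time: 2.42
tool_pos: [0.4355, -0.0624, 0.1263]
tool_rot: [-0.001, 0.992, -0.123, -0.005]
contact_force: [-1.0, -0.4, 0.5]
gripper_width: 0.467
grasp_force: 0.0
time: 2.92
tool_pos: [0.4407, -0.0642, 0.0331]
tool_rot: [0.0, 0.992, -0.124, 0.001]
contact_force: [-0.3, -0.4, 0.5]
gripper_width: 0.472
grasp_force: 0.0
time: 3.18
tool_pos: [0.4399, -0.0633, 0.0219]
tool_rot: [0.0, 0.992, -0.123, 0.0]
contact_force: [0.3, 0.5, -0.9]
gripper_width: 0.469
grasp_force: 0.0
time: 3.8
tool_pos: [0.5185, -0.0831, 0.0223]
tool_rot: [0.0, 0.992, -0.123, 0.001]
contact_force: [0.3, 0.8, 0.6]
gripper_width: 0.473
grasp_force: 0.0
[[-0.02773043 -0.06358542]] [ 0.51740036 -0.08274808  0.02183811]
```

View pics/w2.png

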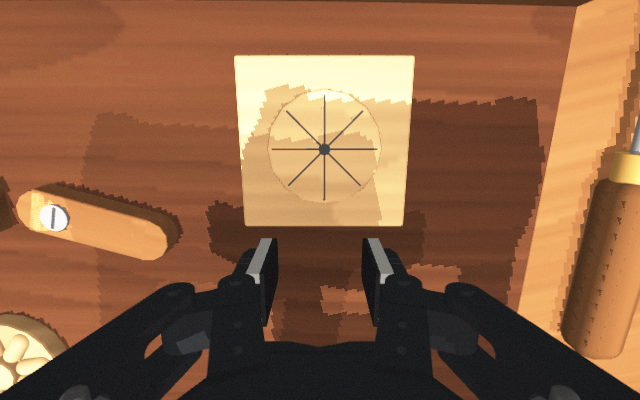

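The blank is square against both fingertips, with about 30 mm to the fence. I'll press on in smaller steps and watch the force.

```bash
python3 -m jog '[0.1,0,0,0,0,0, 0.2,0,0,0,0,0, 0.26,0,0,0,0,0, 0.28,0,0,0,0,0, 0.28,0,0,0,0,0]'
python3 -m jog '[0.02,0,0,0,0,0, 0.04,0,0,0,0,0, 0.04,0,0,0,0,0]'
python3 -m jog '[0.02,0,0,0,0,0, 0.03,0,0,0,0,0, 0.03,0,0,0,0,0]'
```

```text
time: 4.47
tool_pos: [0.5442, -0.0895, 0.0212]
tool_rot: [-0.0, 0.992, -0.123, -0.0]
contact_force: [0.0, 0.7, 0.1]
gripper_width: 0.468
grasp_force: 0.0
time: 4.85
tool_pos: [0.5462, -0.0899, 0.0206]
tool_rot: [-0.0, 0.992, -0.123, -0.003]
contact_force: [-5.1, 2.0, 3.1]
gripper_width: 0.469
grasp_force: 2.9
time: 5.22
tool_pos: [0.5462, -0.0899, 0.0195]
tool_rot: [-0.001, 0.992, -0.124, -0.006]
contact_force: [-12.7, 2.8, 6.5]
gripper_width: 0.47
grasp_force: 6.6
```

```bash
python3 -m jog '[-0.15,0,0,0,0,0, -0.15,0,-0.3,0,0,0, -0.15,0,-0.7,0,0,0, 0.2,0.3,-0.7,0,0,0, 0.45,0.65,-0.7,0,0,0, 0.45,0.65,-0.7,0,0,0]' 25
python3 -m jog '[0,0,0,0,0,-0.05, 0,0,0,0,0,-0.1, 0,0,0,0,0,-0.15, 0,0,0,0,0,-0.2, 0,0,0,0,0,-0.25, 0,0,0,0,0,-0.25]'
python3 -m jog '[0,0,0,0,0,-0.05, 0,0,0,0,0,-0.1, 0,0,0,0,0,-0.15, 0,0,0,0,0,-0.2, 0,0,0,0,0,-0.25, 0,0,0,0,0,-0.25]'
python3 - <<'E'
from h import *
f=grab("wrist");cv2.imwrite("pics/w3.png",f["img"]);s=manip.state();w,_=board(np.array([.56,-.028]),-.25);print(w(s["tool_pos"]),s["tool_pos"],s["joint_pos"])
E
```

```text
time: 5.98
tool_pos: [0.5797, -0.1677, 0.0922]
tool_rot: [0.001, 0.992, -0.125, 0.001]
contact_force: [0.0, -0.2, 0.5]
gripper_width: 0.29
grasp_force: 0.0
time: 6.72
tool_pos: [0.5783, -0.1644, 0.0912]
tool_rot: [-0.0, 0.964, 0.265, 0.0]
contact_force: [-0.2, 0.9, 1.1]
gripper_width: 0.292
grasp_force: 0.0
time: 7.48
tool_pos: [0.5785, -0.1648, 0.0912]
tool_rot: [-0.0, 0.79, 0.613, 0.0]
contact_force: [0.3, 0.1, -0.6]
gripper_width: 0.295
grasp_force: 0.0
[[ 0.05177576 -0.12810125]] [ 0.57847342 -0.16492842  0.09124678] [-4.01460507e-01  1.22654592e-01  1.78232184e+00  1.17100919e-04
  1.23665976e+00 -1.50028259e-01]
```

View pics/w3.png

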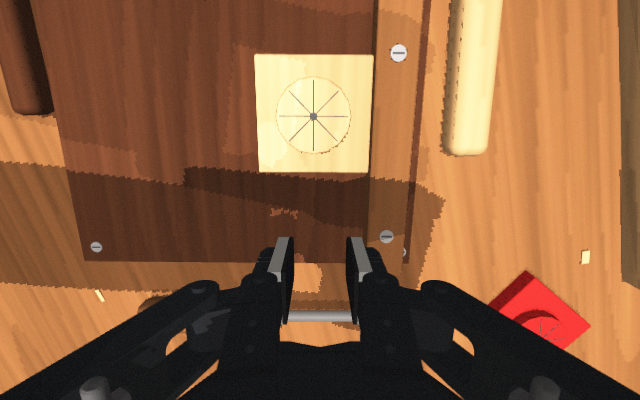

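The blank (corners 255–373, 54–173) lies square against the fence, and the fingers are centred about 3 mm fence-ward of it. I'll go down behind it and push along the fence.

```bash
python3 -m jog '[0,-0.03,0.3,0,0,0, 0,-0.03,0.6,0,0,0, 0,-0.03,0.7,0,0,0, 0,-0.03,0.7,0,0,0]'
python3 -m jog '[0.15,0,0,0,0,0, 0.3,0,0,0,0,0, 0.45,0,0,0,0,0, 0.6,0.01,0,0,0,0, 0.75,0.01,0,0,0,0, 0.9,0.02,0,0,0,0, 0.9,0.02,0,0,0,0]'
python3 - <<'E'
from h import *
f=grab("wrist");cv2.imwrite("pics/w4.png",f["img"]);s=manip.state();w,_=board(np.array([.56,-.028]),-.25);print(w(s["tool_pos"]),s["tool_pos"])
E
```

```text
time: 8.02
tool_pos: [0.5754, -0.1643, 0.0208]
tool_rot: [-0.001, 0.789, 0.614, -0.0]
contact_force: [0.3, 1.2, 0.5]
gripper_width: 0.288
grasp_force: 0.0
time: 8.9
tool_pos: [0.6, -0.0766, 0.0212]
tool_rot: [-0.0, 0.788, 0.615, -0.0]
contact_force: [0.4, 0.9, 0.5]
gripper_width: 0.288
grasp_force: 0.0
[[ 0.05079058 -0.03789363]] [ 0.59983659 -0.0772814   0.02121931]
```

View pics/w4.png

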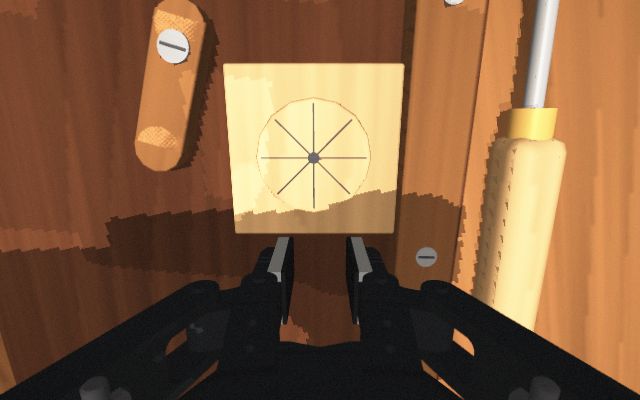

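The blank still lies along the fence, square, with the button well clear at (170,100). About 90 mm to go.

```bash
python3 -m jog '[0.15,0,0,0,0,0, 0.3,0,0,0,0,0, 0.45,0.01,0,0,0,0, 0.6,0.01,0,0,0,0, 0.75,0.01,0,0,0,0, 0.84,0.01,0,0,0,0, 0.84,0.01,0,0,0,0]'
python3 -m jog '[0.02,0,0,0,0,0, 0.04,0,0,0,0,0, 0.04,0,0,0,0,0]'
python3 -m jog '[0.02,0,0,0,0,0, 0.04,0,0,0,0,0, 0.04,0,0,0,0,0]'
```

```text
time: 9.82
tool_pos: [0.6214, 0.0041, 0.0213]
tool_rot: [0.0, 0.789, 0.615, -0.0]
contact_force: [0.3, 0.1, 0.2]
gripper_width: 0.293
grasp_force: 0.0
time: 10.2
tool_pos: [0.6222, 0.0071, 0.0213]
tool_rot: [-0.0, 0.789, 0.614, -0.0]
contact_force: [0.9, 0.4, 0.5]
gripper_width: 0.293
grasp_force: 0.0
time: 10.58
tool_pos: [0.6233, 0.0113, 0.0213]
tool_rot: [-0.0, 0.789, 0.615, 0.0]
contact_force: [-0.2, 0.5, -0.6]
gripper_width: 0.295
grasp_force: 0.0
```

```bash
python3 -m jog '[0.02,0,0,0,0,0, 0.03,0,0,0,0,0, 0.03,0,0,0,0,0]'
python3 -m jog '[0.02,0,0,0,0,0, 0.03,0,0,0,0,0, 0.03,0,0,0,0,0]'
python3 - <<'E'
from h import *
f=grab("wrist");cv2.imwrite("pics/w5.png",f["img"]);s=manip.state();w,_=board(np.array([.56,-.028]),-.25);print(w(s["tool_pos"]),s["tool_pos"])
E
```

```text
time: 10.95
tool_pos: [0.6233, 0.0121, 0.0213]
tool_rot: [0.001, 0.789, 0.614, -0.002]
contact_force: [-3.3, -7.0, 1.9]
gripper_width: 0.293
grasp_force: 3.8
time: 11.32
tool_pos: [0.6232, 0.0123, 0.0214]
tool_rot: [0.002, 0.789, 0.615, -0.005]
contact_force: [-6.7, -16.6, 4.8]
gripper_width: 0.296
grasp_force: 8.4
[[0.05123992 0.0547069 ]] [0.6231817  0.01232924 0.02134427]
```

View pics/w5.png

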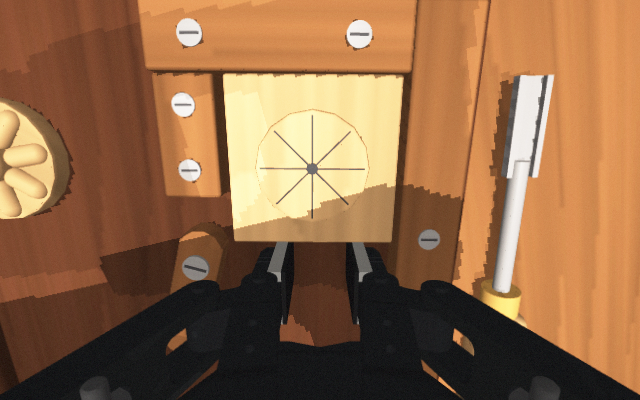

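The blank is against the end stop, 16 N at the fingers. I'll measure its gap to the keeper, which should be 5 mm when it is on the fence.

Run:
```python
from h import *
im=cv2.imread("pics/w5.png");h=cv2.cvtColor(im,cv2.COLOR_BGR2HSV)
for r in(95,130,170): print(r,"L",h[r,206:238,2].tolist(),"S",h[r,206:238,1].tolist(),"R",h[r,390:420,2].tolist())
f=grab("wrist");w,_=board(np.array([.56,-.028]),-.25)
print(w(cast(f,[(223,130),(228,130),(401,130)],.032)))
```

```text
95 L [227, 227, 228, 229, 218, 199, 159, 116, 83, 70, 68, 71, 68, 64, 71, 74, 71, 74, 248, 254, 254, 254, 254, 254, 254, 254, 254, 254, 254, 254, 254, 254] S [155, 156, 154, 153, 159, 156, 162, 165, 154, 153, 154, 158, 165, 179, 154, 152, 151, 155, 100, 73, 61, 61, 65, 65, 65, 64, 67, 66, 67, 69, 70, 67] R [251, 251, 251, 251, 251, 251, 251, 251, 251, 251, 248, 228, 130, 77, 75, 78, 76, 81, 80, 84, 118, 155, 172, 183, 191, 197, 196, 196, 194, 192]
130 L [228, 228, 227, 226, 227, 228, 228, 219, 195, 164, 115, 76, 70, 72, 67, 68, 71, 73, 74, 67, 205, 253, 254, 254, 254, 254, 254, 254, 254, 254, 254, 254] S [153, 151, 155, 156, 153, 152, 152, 156, 156, 163, 153, 148, 160, 152, 160, 158, 158, 150, 152, 156, 128, 91, 65, 64, 66, 64, 68, 71, 70, 69, 69, 71] R [251, 250, 250, 250, 251, 250, 251, 251, 241, 219, 84, 78, 79, 79, 79, 83, 86, 114, 156, 173, 186, 196, 196, 197, 196, 196, 193, 190, 190, 190]
170 L [228, 228, 228, 226, 226, 226, 227, 228, 227, 228, 215, 202, 176, 114, 72, 73, 68, 69, 72, 69, 77, 73, 71, 249, 254, 254, 254, 254, 254, 254, 254, 254] S [155, 154, 153, 157, 152, 155, 154, 153, 156, 151, 157, 159, 161, 159, 159, 154, 158, 148, 152, 163, 146, 168, 154, 102, 83, 64, 71, 69, 76, 74, 76, 74] R [250, 249, 249, 249, 249, 243, 221, 71, 73, 71, 79, 81, 83, 89, 126, 169, 179, 191, 202, 200, 199, 199, 194, 192, 189, 189, 187, 186, 184, 191]
[[0.0128806  0.11305072]
 [0.01489798 0.11305052]
 [0.08444972 0.11316296]]
```

The keeper gap is about 4.3 mm, so the blank is within 1 mm of the fence and home. Next I back off, lift, close the fingers and go beside the turn-button.

```bash
python3 -m jog '[-0.15,0,0,0,0,0, -0.15,0,-0.25,0,0,0, -0.15,0,-0.5,0,0,0, -0.3,-0.45,-0.5,0,0,0, -0.43,-0.9,-0.5,0,0,0, -0.43,-1,-0.5,0,0,0, -0.43,-1,-0.5,0,0,0]' 0
python3 - <<'E'
from h import *
f=grab("wrist");cv2.imwrite("pics/w6.png",f["img"]);s=manip.state();w,_=board(np.array([.56,-.028]),-.25);print(w(s["tool_pos"]),s["tool_pos"])
E
```

```text
time: 12.3
tool_pos: [0.5174, -0.0, 0.0716]
tool_rot: [0.0, 0.789, 0.614, 0.001]
contact_force: [1.0, -0.3, 0.3]
gripper_width: 0.002
grasp_force: 0.0
[[-0.04721383  0.01660351]] [ 5.18361703e-01 -2.31766754e-04  7.20051479e-02]
```

View pics/w6.png

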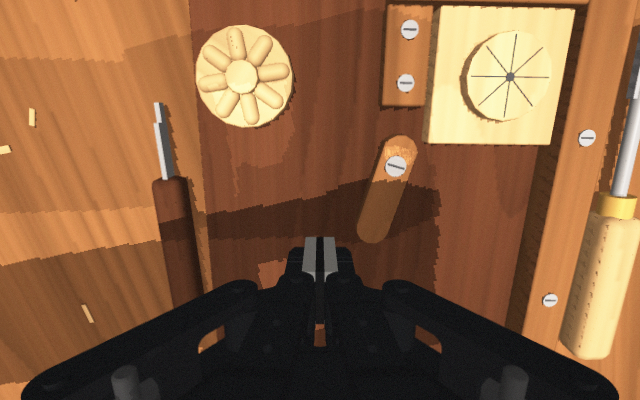

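The blank is still home at (505,75). The button's pivot is at (396,165) and its nose tip at (370,242).

Run:
```python
from h import *
f=grab("wrist");w,_=board(np.array([.56,-.028]),-.25)
print(w(cast(f,[(396,165),(370,242),(357,230)],.031)),w(manip.state()["tool_pos"]))
```

```text
[[-0.00246127  0.05215899]
 [-0.01542811  0.0043257 ]
 [-0.02370036  0.01220089]] [[-0.04684607  0.01664291]]
```

```bash
python3 -m jog '[0,0,0.3,0,0,0, 0,0,0.5,0,0,0, 0,0,0.5,0,0,0]'
python3 -m jog '[-0.02,0.1,0,0,0,0, -0.03,0.18,0,0,0,0, -0.07,0.25,0,0,0,0, -0.1,0.33,0,0,0,0, -0.12,0.42,0,0,0,0, -0.11,0.51,0,0,0,0, -0.11,0.51,0,0,0,0]'
python3 -m jog '[0.03,0.1,0,0,0,0, 0.09,0.18,0,0,0,0, 0.14,0.23,0,0,0,0, 0.19,0.27,0,0,0,0, 0.22,0.28,0,0,0,0, 0.22,0.28,0,0,0,0]'
python3 - <<'E'
from h import *
w,_=board(np.array([.56,-.028]),-.25);print(w(manip.state()["tool_pos"]))
E
```

```text
time: 12.78
tool_pos: [0.5172, -0.0001, 0.02]
tool_rot: [-0.001, 0.789, 0.614, -0.001]
contact_force: [0.4, -0.6, -0.6]
gripper_width: -0.001
grasp_force: 0.0
time: 13.65
tool_pos: [0.5651, -0.0238, 0.0216]
tool_rot: [0.001, 0.789, 0.614, 0.0]
contact_force: [-0.6, -0.7, 0.4]
gripper_width: -0.0
grasp_force: 0.3
time: 14.4
tool_pos: [0.597, -0.0085, 0.0216]
tool_rot: [0.0, 0.789, 0.615, 0.001]
contact_force: [-0.4, -0.2, -0.4]
gripper_width: -0.0
grasp_force: 0.0
[[0.03100118 0.02804893]]
```

```bash
python3 -m jog '[0.02,0.02,0,0,0,0, 0.03,0.03,0,0,0,0, 0.03,0.03,0,0,0,0]'
python3 -m jog '[0.01,0,0,0,0,0, 0.02,0,0,0,0,0, 0.02,0,0,0,0,0]'
python3 - <<'E'
from h import *
w,_=board(np.array([.56,-.028]),-.25);print(w(manip.state()["tool_pos"]))
E
```

```text
time: 14.78
tool_pos: [0.6002, -0.0067, 0.0213]
tool_rot: [-0.0, 0.789, 0.614, 0.0]
contact_force: [-0.9, -0.9, -0.5]
gripper_width: 0.0
grasp_force: 0.3
time: 15.15
tool_pos: [0.6008, -0.0054, 0.0214]
tool_rot: [0.001, 0.789, 0.614, -0.0]
contact_force: [0.3, -4.7, -0.5]
gripper_width: -0.001
grasp_force: 2.2
[[0.03389592 0.03196399]]
```

```bash
python3 -m jog '[0.01,0,0,0,0,0, 0.01,0,0,0,0,0, 0.01,0,0,0,0,0]'
python3 -m jog '[-0.15,0,0,0,0,0, -0.3,0,0,0,0,0, -0.3,0,-0.4,0,0,0, -0.3,0,-0.9,0,0,0, -0.3,0,-0.9,0,0,0]'
python3 - <<'E'
from h import *
f=grab("wrist");cv2.imwrite("pics/w7.png",f["img"]);print(manip.state()["tool_pos"])
E
```

```text
time: 15.52
tool_pos: [0.6008, -0.0053, 0.0214]
tool_rot: [0.001, 0.789, 0.615, -0.001]
contact_force: [-0.5, -6.5, -0.5]
gripper_width: 0.001
grasp_force: 3.7
time: 16.15
tool_pos: [0.5971, -0.034, 0.1172]
tool_rot: [0.004, 0.789, 0.614, 0.004]
contact_force: [0.9, -0.3, -0.0]
gripper_width: 0.004
grasp_force: 0.0
[ 0.59516556 -0.03362108  0.11417793]
```

View pics/w7.png

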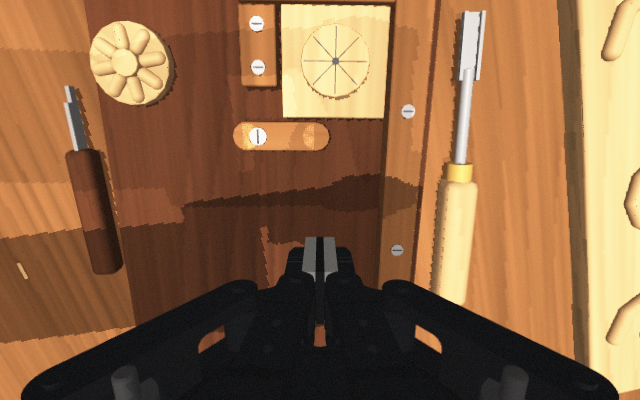

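The button stands square across, from (235,136) to (328,136). The blank is home and square at (282–390, 5–118). I'll hand the job in.

```bash
python3 -c "
from plant import manip
print(manip.job_done())"
```

```text
the job is handed in; nothing more can be done
None
```

The blank was pressed against the fence and slid home in the corner pocket, the turn-button was pushed across to its stop, and the job was handed in at about 16 s; the hand-in returned no verdict, but the last picture showed everything in place.

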